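# Lay out the bench tools by length

### The arm

A 6-joint arm with a two-finger parallel gripper is mounted at the origin on a cart in front of the work surface, level with it; the furniture and walls round the work are solid. World frame = base frame: x ahead of the robot, y to its left, z up, the work surface at z = 0. Lengths are in m, angles in rad, forces in N, time in s.
With the tool pointing down it reaches from about 0.275 to 0.875 m from the base axis. Payload 12.5 kg.
Tool frame: the origin (TCP) lies at the very end of the fingers, on their centre line; the grasp point (between the pads) lies 19 mm behind it; z points along the fingers, y is the line along which they close (so a half turn about z gives the same grasp; the last joint's range is limited). The gripper opens to 85 mm and grips with 20 to 120 N. Pads are 22 mm wide; open, the fingers measure 114 mm over their backs; the gripper's body (76 mm by 85 mm) begins 54 mm behind the grasp point. The pads swing forward as they close: fully open they stand 13 mm farther back than shut.
Start: joints at [-1.302, 0.351, 1.652, -0, 1.139, -0.085], TCP at [0.191, -0.516, 0.211] pointing down, gripper open.
Joint ranges: [-2.75, 2.75], [-0.79, 2.1], [0.01, 2.65], [-1.57, 4.71], [0.07, 3.14], [-2.87, 2.87]. Speed limits (rad/s): [2.22, 2.22, 2.79, 3.14, 3.14, 3.14].

### API

Orientations are given as a 3x3 rotation matrix whose columns are the frame's x, y, z axes.
In Python, from bench import manip gives the robot as it stands. Calls block until the motion is done:
- manip.move_ptp(position, orientation): joint-space move of the TCP to a pose.
- manip.move_l(position, attitude=None, max_speed=0.15): straight line of the TCP; attitude=None keeps the orientation; max_speed is the mean speed in m/s.
- manip.move_j(angles): joint-space move.
- manip.set_gripper(opening, effort=None): opening from 0.0 (shut) to 1.0 (fully open); effort is the grip in N (None keeps the last); returns when the fingers have stopped.
- manip.dwell(seconds).
- manip.inverse_kinematics(position, orientation): joint angles nearest the present ones, or None.
- manip.grab_frame(name): name is "scene" or "top"; returns (picture, depth): 384x512x3 uint8, red, green, blue; 384x512 float32, m along the optical axis (not along the pixel's ray), 0 where there is no reading.
- manip.get_calibration(name): a dict with "camera_matrix" (3x3 intrinsics, pixels), "k1" (the pictures are not rectified: a ray, as slopes to the right and down, at radius r is drawn at 1 + k1 r^2 times it, then the intrinsics apply), "R" (3x3) and "t" (3): a world point X has camera coordinates R X + t. Camera axes: x right, y down, z forward; pixel columns grow to the right and rows downward; lengths in m; the calibration is good to about 2 mm. A picture is of the moment at which its call begins. get_calibration takes no time and is no camera call.
A pose or a line that the arm cannot do raises manip.Unreachable and nothing moves.
- manip.sign_off(): hands the job in; it is judged then, once.
Trained networks look in the newest picture that a camera, given by its name, has taken for a name from the list of things; names that differ only in an ending like _2 or _b are one class to them, and where a whole thing is asked for, a point or a joint stands for the part that bears it (a point fixed in the world has none). Each returns a list of dicts, best first, with "confidence" (0 to 1); they miss things now and then, are a little off and sometimes report something else, mostly with a low value. They report only what shows in the picture. A call takes as long as a camera call.
- manip.look_for(camera, name): "at" ([x, y, z] in m, in world coordinates, good to about 4 mm: the middle of the surface that is visible of it).
Readings, each from a call of its own:
- manip.current_time(): time.
- manip.current_qpos(): joint angles.
- manip.current_joint_vel(): joint speeds.
- manip.current_joint_torque(): joint torques, N m.
- manip.current_ee_pos(): TCP position.
- manip.current_tcp_rot(): TCP orientation.
- manip.current_force(): force on the tool from outside, world axes, zero at the start.
- manip.current_ft_torque(): the same for the moment, N m.
- manip.current_grip_width(): opening from 0.0 (shut) to 1.0 (fully open).
- manip.current_grip_force(): force on a finger pad.
Only numpy, scipy, OpenCV 4.12 (cv2) and the standard library are available. Lean on these libraries where they do the work, as an engineer would, in place of code of your own. Each camera call takes 0.05 s, during which the arm holds its last target. There are 200 camera calls.

### The job

Lay the four loose hand tools (dressing stone, razor scraper, cleaning brush, half-round file) out on the laned board in order of length, one to a lane, with the shortest in the end lane that the spring clamp lies in front of and the longest in the lane at the other end. Each tool lies straight along its lane, in the middle of the lane's width, with the middle of its length over the dark line that crosses the board; either end may point forward.

Things in the scene. Friction and masses are not known exactly. Their poses are not given: they have to be found in the camera images.
- stone: pale dressing stone, a plain bar 100 long, 25 wide and 22 high, slightly hollow on top, 0.13 kg. Origin: centre of its underside; y along its length. Take it across its 25 mm width at the middle. Lies loose on the bench
- scraper: razor scraper with a flat red moulded grip and a steel blade, 149 long overall, 28 wide at the grip (40 at the blade), 13 to 16 thick, 0.09 kg. Origin: middle of its length and width, at the underside; y along its length, blade at the -y end. Take it across the grip, 10 to 20 mm to the +y side of the origin. Lies loose on the bench
- brush: cleaning brush like a toothbrush, red and white slim handle, 195 long, about 17 wide and 17 high at the most, light. Origin: middle of its length and width, at the underside; y along its length. Take it across the handle at or near the middle. Lies loose on the bench
- file: half-round file with a turned red-brown wooden handle, 264 long overall, 0.12 kg. Origin: middle of its overall length, at the underside of the handle; y along its length, handle (25 diameter) from y = +31 to +132, blade (16 wide, 4 thick, its middle 12 above the underside of the handle) to y = -131. It rests with the blade's tip drooping a little. Take it across the handle near y = +45. Lies loose on the bench
- lay_board: fixed flat plywood board, 220 long (x), 324 wide (y), top surface 10 above the bench, with five dark half-round beads, 3 high and 8 wide, running along x that part it into four lanes, 78 from centre to centre, about 70 clear; a thin dark line runs along y across the middle of all lanes. Origin: centre of its underside; z up
- lane_1 (a point): centre of the first (farthest to the board's -y side, its right end) lane of the board, on its top surface; axes as the board's, so the lane runs along x
- lane_2 (a point): centre of the second lane of the board, on its top surface; axes as the board's, so the lane runs along x
- lane_3 (a point): centre of the third lane of the board, on its top surface; axes as the board's, so the lane runs along x
- lane_4 (a point): centre of the fourth (farthest to the board's +y side, its left end) lane of the board, on its top surface; axes as the board's, so the lane runs along x
- spring_clamp: fixed plastic spring clamp lying flat, 118 long, 82 across its spread handles, 20 high, on the bench just beyond the board's near (-x) edge, in front of either lane 1 or lane 4 (a brown cork block 28 high lies in front of the other): it shows the end for the shortest tool. Origin: centre of its underside

How it is judged:
By the outcome, as a careful person would: the job done as asked, in the order asked, and still so for the second after the job is handed in, with the robot touching nothing.
It also fails if it takes over 109 s, if anything falls off the work surface, if the arm or the gripper's body presses on something with over 40 N, if the wrist force passes 120 N, or if a joint passes its speed limit or range.

## Working session

There is one attempt and no reset: what is moved stays moved. The work goes in short steps, each a Python script; the robot and the scene stay as the last script left them, time stands still between calls to the robot, and variables do not carry over. Pictures are saved under pics/ and viewed, at most 14 in all, crops included, and the job is handed in when it is done.

```bash
mkdir -p pics; cat > h.py <<'E'
import numpy as np, cv2
from bench import manip as m
def snap(cam,fn):
    p,d=m.grab_frame(cam); cv2.imwrite('pics/'+fn,p[:,:,::-1]); np.savez(''+cam+'.npz',p=p,d=d); return p,d
def cloud(cam,d):
    c=m.get_calibration(cam);K=np.array(c['camera_matrix']);h,w=d.shape
    u,v=np.meshgrid(np.arange(w),np.arange(h))
    pt=np.stack([u,v],-1).reshape(-1,1,2).astype(float)
    n=cv2.undistortPoints(pt,K,np.array([c['k1'],0,0,0,0.])).reshape(h,w,2)
    X=np.dstack([n*d[...,None],d]); R=np.array(c['R']);t=np.array(c['t'])
    return (X-t)@R
E
python3 - <<'E'
from h import *
for c in ['top','scene']:
    snap(c,c+'0.png'); k=m.get_calibration(c); print(c,-np.array(k['R']).T@np.array(k['t']))
    for n in ['stone','scraper','brush','file','lay_board','spring_clamp']:
        print(n,[(np.round(r['at'],3).tolist(),round(r['confidence'],2)) for r in m.look_for(c,n)[:3]])
print(m.current_time())
E
```

```text
top [ 0.38487003 -0.02512502  0.97387043]
stone [([0.604, -0.221, 0.02], 0.66)]
scraper [([0.572, -0.132, 0.015], 0.94)]
brush [([0.601, -0.319, 0.011], 0.67)]
file []
lay_board [([0.608, 0.153, 0.009], 0.93)]
spring_clamp [([0.406, 0.067, 0.018], 0.69), ([0.57, -0.131, 0.014], 0.3)]
scene [-0.56511669 -0.14076183  0.51899697]
stone [([0.583, -0.223, 0.021], 0.73)]
scraper [([0.551, -0.127, 0.016], 0.66)]
brush [([0.587, -0.317, 0.013], 0.65)]
file [([0.401, -0.201, 0.016], 0.75)]
lay_board [([0.552, 0.292, 0.014], 0.87)]
spring_clamp []
0.7
```

View pics/top0.png

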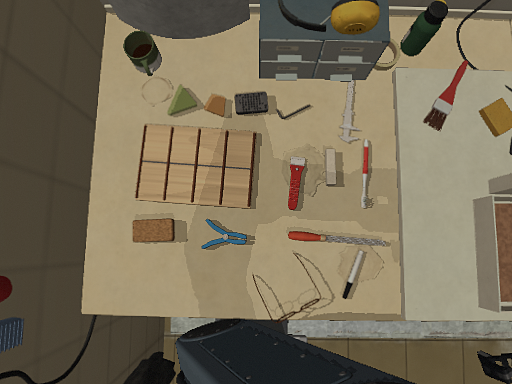

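View pics/scene0.png

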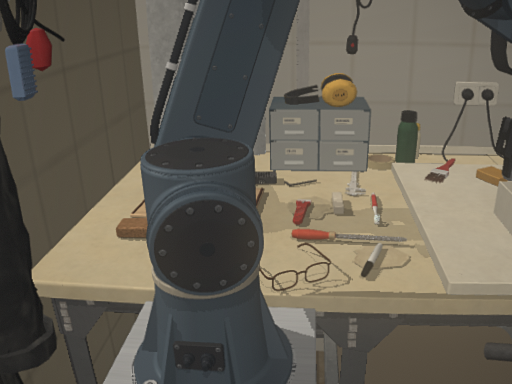

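The top view shows the clamp (228,235) in front of the board's right-end lane and the cork (153,230) in front of the left. So the stone goes in lane 1, scraper in 2, brush in 3 and file in 4. Tools: file (340,238), scraper (296,182), stone (332,167), brush (366,173).

```bash
python3 - <<'E'
from h import *
z=np.load('top.npz');p,d=z['p'],z['d'];X=cloud('top',d)
np.save('X.npy',X)
b=X[260:300,110:160,2]; print('bench z',np.median(b[d[260:300,110:160]>0]))
hsv=cv2.cvtColor(p,cv2.COLOR_RGB2HSV)
rois={'stone':(322,145,344,189),'scraper':(284,150,309,213),'brush':(357,136,376,212),'file':(284,226,392,252),'cork':(128,214,178,246),'clamp':(198,214,258,254),'board':(130,118,262,212)}
vis=p.copy()
for n,(a,b,c,e) in rois.items():
    Q=X[b:e,a:c]; zz=Q[...,2]; th=.005 if n!='file' else .0045
    mk=((zz>th)&(zz<.06)&(d[b:e,a:c]>0)).astype(np.uint8)
    k,l,s,_=cv2.connectedComponentsWithStats(mk); i=1+np.argmax(s[1:,4]); mm=l==i
    P=Q[mm]; vis[b:e,a:c][mm]=(0,255,0)
    r=cv2.minAreaRect((P[:,:2]*1000).astype(np.float32))
    w,v=np.linalg.eigh(np.cov(P[:,:2].T)); ax=v[:,1]
    print(n,mm.sum(),'rect',np.round(r[0],1),np.round(r[1],1),round(r[2],1),'pca ang',round(np.degrees(np.arctan2(ax[1],ax[0]))%180,1),'z pct',np.round(np.percentile(P[:,2],[5,50,95])*1000,1))
    if n=='board':
        print(np.round(cv2.boxPoints(r),1).tolist())
# dark beads
g=cv2.cvtColor(p,cv2.COLOR_RGB2GRAY)
for row in (145,180): print(row,[(u,np.round(X[row,u]*1000,1).tolist()) for u in range(132,264) if g[row,u]<85])
for col in (155,180,210,238): print(col,[(v,int(g[v,col]),np.round(X[v,col]*1000,1).tolist()) for v in range(158,172) if g[v,col]<g[155:178,col].mean()-15])
cv2.imwrite('pics/seg.png',cv2.resize(np.hstack([p[110:260,120:400],vis[110:260,120:400]])[:,:,::-1],(0,0),fx=1.4,fy=1.4) if 0 else cv2.resize(vis[110:260,120:400][:,:,::-1],None,fx=2.8,fy=2.8))
E
```

```text
bench z -0.002814232715586837
stone 366 rect [ 606.  -223.8] [99.6 26.1] 0.4 pca ang 179.7 z pct [12.7 19.8 22.9]
scraper 541 rect [ 562.1 -122.1] [ 38.5 149.2] 79.6 pca ang 173.4 z pct [ 6.6 12.2 15.7]
brush 223 rect [ 615.5 -320.8] [ 14.4 148.8] 87.6 pca ang 176.2 z pct [ 5.6  9.9 14. ]
file 643 rect [ 410.9 -237. ] [259.1  24.1] 87.1 pca ang 86.0 z pct [11.8 15.9 24.4]
cork 914 rect [423.6 255.3] [ 60.3 107.6] 3.9 pca ang 93.4 z pct [23.4 27.2 30.1]
clamp 409 rect [409.2  62.5] [116.2  79.3] 81.3 pca ang 84.2 z pct [13.9 17.2 20.5]
board 8765 rect [608.2 149.3] [322.9 221.6] 86.5 pca ang 86.6 z pct [ 6.6  9.6 12.8]
[[487.79998779296875, -5.099999904632568], [709.0, -18.5], [728.5999755859375, 303.79998779296875], [507.3999938964844, 317.20001220703125]]
145 [(142, [662.2, 303.9, 10.6]), (143, [661.8, 300.5, 12.3]), (170, [662.6, 223.8, 12.0]), (171, [663.8, 222.0, 7.8]), (197, [662.8, 147.2, 14.1]), (198, [663.9, 145.0, 10.6]), (199, [664.4, 142.5, 8.8]), (224, [664.6, 71.9, 11.1]), (225, [664.3, 68.9, 12.2]), (226, [663.9, 66.0, 13.8]), (252, [665.7, -6.5, 11.0]), (253, [664.8, -9.4, 14.1]), (254, [666.1, -12.1, 9.7]), (261, [669.4, -31.7, -0.7])]
180 [(138, [561.3, 308.0, 12.9]), (139, [561.2, 305.0, 13.4]), (165, [562.3, 232.2, 13.3]), (166, [562.8, 230.1, 10.7]), (167, [562.6, 227.0, 11.8]), (193, [563.7, 154.7, 11.5]), (194, [564.1, 152.3, 9.7]), (195, [564.0, 149.4, 10.4]), (221, [564.8, 77.2, 11.6]), (222, [565.1, 74.5, 10.5]), (223, [565.2, 71.8, 10.1]), (250, [565.7, -2.8, 13.3]), (251, [565.6, -5.6, 14.0]), (253, [569.5, -10.8, -6.4])]
155 [(161, 92, [616.7, 264.5, 9.1]), (162, 74, [613.5, 263.8, 10.9])]
180 [(163, 85, [611.1, 192.9, 12.4]), (164, 99, [608.8, 193.3, 9.9])]
210 [(165, 75, [607.3, 109.4, 8.7]), (166, 68, [604.0, 109.0, 10.9])]
238 [(167, 74, [602.1, 31.1, 11.6]), (168, 71, [599.8, 31.2, 9.0])]
```

View pics/seg.png

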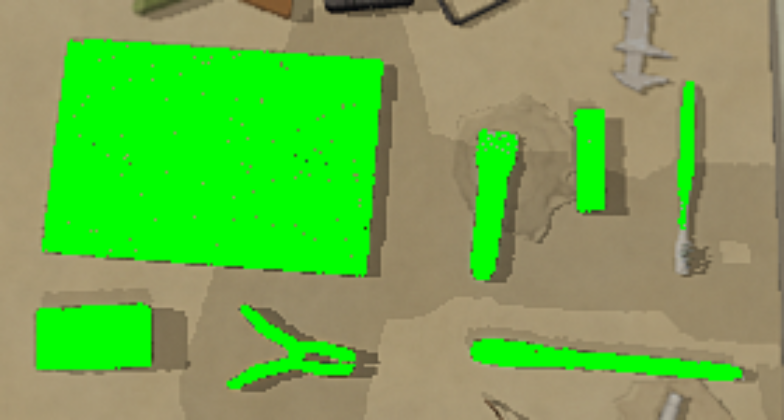

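The masks are clean, apart from the brush head missing at (364,200). Board: centre (608,149) mm, lanes turned about -3.5°; bead spacing of 78 checks. Next I refine the tool axes from slice midpoints and the brush from colour.

```bash
python3 - <<'E'
from h import *
z=np.load('top.npz');p,d=z['p'],z['d'];X=np.load('X.npy')*1000
rois={'stone':(322,145,344,189,5),'scraper':(284,150,309,213,4),'brush':(357,136,372,212,3),'file':(284,226,394,252,4)}
for n,(a,b,c,e,th) in rois.items():
    Q=X[b:e,a:c]; mk=(Q[...,2]>th)&(Q[...,2]<60)
    if n=='brush':
        hs=cv2.cvtColor(p[b:e,a:c],cv2.COLOR_RGB2HSV).astype(int)
        mk|=((hs[...,1]>140)&((hs[...,0]<8)|(hs[...,0]>172)))|((hs[...,1]<45)&(hs[...,2]>130))
    k,l,s,_=cv2.connectedComponentsWithStats(mk.astype(np.uint8)); P=Q[l==1+np.argmax(s[1:,4])]
    i=1 if n=='file' else 0; j=1-i
    bins=np.arange(P[:,i].min(),P[:,i].max()+1,8)
    S=[]
    for t in bins:
        q=P[abs(P[:,i]-t)<6]
        if len(q)>3: S.append((t,(q[:,j].min()+q[:,j].max())/2,np.ptp(q[:,j]),np.median(q[:,2])))
    S=np.array(S); f=np.polyfit(S[1:-1,0],S[1:-1,1],1); lo,hi=P[:,i].min(),P[:,i].max()
    print(n,'slope deg',np.degrees(np.arctan(f[0])).round(2),'ends',lo.round(1),hi.round(1),'at ends',np.polyval(f,[lo,hi]).round(1))
    print(np.round(S[::2],0).astype(int).tolist())
E
```

```text
stone slope deg -0.31 ends 556.2 655.8 at ends [-223.3 -223.8]
[[556, -224, 23, 20], [572, -223, 24, 20], [588, -224, 24, 19], [604, -224, 25, 19], [620, -224, 25, 19], [636, -224, 25, 20], [652, -223, 26, 21]]
scraper slope deg -6.63 ends 487.3 636.9 at ends [-117.3 -134.7]
[[487, -118, 17, 12], [503, -118, 22, 12], [519, -121, 22, 13], [535, -123, 25, 13], [551, -125, 25, 12], [567, -127, 28, 12], [583, -128, 25, 12], [599, -131, 36, 12], [615, -132, 39, 7], [631, -134, 37, 7]]
brush slope deg -3.56 ends 384.9 689.6 at ends [-306.4 -325.3]
[[497, -315, 14, 6], [513, -315, 13, 8], [529, -317, 14, 6], [545, -316, 7, 6], [561, -320, 9, 6], [577, -318, 11, 9], [593, -320, 15, 10], [609, -320, 14, 10], [625, -322, 12, 11], [641, -322, 11, 12], [657, -323, 11, 12], [673, -325, 9, 10], [689, -326, 8, 8]]
file slope deg 4.09 ends -366.0 -107.6 at ends [399.7 418.1]
[[-366, 401, 8, 15], [-350, 400, 14, 15], [-334, 402, 16, 14], [-318, 403, 13, 14], [-302, 404, 16, 14], [-286, 405, 14, 15], [-270, 407, 13, 14], [-254, 407, 13, 15], [-238, 410, 13, 14], [-222, 409, 14, 15], [-206, 410, 16, 19], [-190, 413, 16, 19], [-174, 414, 19, 21], [-158, 415, 21, 22], [-142, 416, 24, 23], [-126, 417, 22, 22], [-110, 417, 16, 20]]
```

```bash
cat >> h.py <<'E'
BC=np.array([.6083,.1492]); BT=np.radians(-3.5)
u=lambda t: np.array([np.cos(t),np.sin(t)])
def lane(i): return BC+(i-2.5)*.078*u(BT+np.pi/2)
def R(t):  # tool axis along angle t, fingers close across it
    c,s=np.cos(t),np.sin(t); return np.array([[-c,-s,0],[-s,c,0],[0,0,-1.]])
def P(xy,z): return [float(xy[0]),float(xy[1]),z]
def pick_place(c,t,off,ln,tp,z,op,eff,go=True):
    """c centre, t heading of tool +axis, off grasp offset along it, tp heading when laid."""
    c=np.array(c); g=c+off*u(t); h=lane(ln)+off*u(tp); best=None
    for k in (0,np.pi):
        q=[m.inverse_kinematics(P(a,.12),R(b+k)) for a,b in((g,t),(h,tp))]
        if any(x is None for x in q): continue
        s=max(abs(x[5]) for x in q)
        if best is None or s<best[0]: best=(s,k,q)
    s,k,q=best; print('q6',q[0][5],q[1][5])
    if not go: return
    m.set_gripper(op)
    m.move_ptp(P(g,.10),R(t+k)); m.move_l(P(g,z),max_speed=.12)
    m.set_gripper(0,eff); w=m.current_grip_width(); print('width mm',w*85,'force',m.current_grip_force())
    m.move_l(P(g,.12),max_speed=.2); print('held',m.current_grip_width()*85)
    m.move_ptp(P(h,.11),R(tp+k)); m.move_l(P(h,z+.03),max_speed=.15); m.move_l(P(h,z+.0115),max_speed=.04)
    m.dwell(.2); m.set_gripper(min(1,w+.2)); m.move_l(P(h,.11),max_speed=.15)
    print('t',m.current_time(),m.current_force())
r=np.radians
E
python3 - <<'E'
from h import *
pick_place((.6085,-.2392),r(-3.5),0,3,BT,.003,.5,40,False)
pick_place((.4086,-.239),r(85.9),.045,4,BT,.004,.6,60,False)
pick_place((.4086,-.239),r(85.9),.045,4,BT+np.pi,.004,.6,60,False)
pick_place((.606,-.2236),r(-.3),0,1,BT,.004,.6,40)
E
```

```text
q6 1.1861608940592099 1.8578848358118503
q6 -0.4712323213296741 1.945744522977109
q6 -0.4712323213296741 -1.1433152510847977
q6 1.1505016894623195 1.6084414518907
width mm 0.3077014943760743 force 0.0
held -0.19213925043424293
t 8.8 [ 0.52097799 -0.21066861 -0.00569828]
```

```bash
python3 - <<'E'
from h import *
print(m.current_ee_pos(),m.current_tcp_rot(),m.current_qpos(),m.current_grip_width())
snap('top','top1.png')
print(m.look_for('top','stone')[:2])
E
```

```text
[0.60060291 0.03243738 0.10915544] [[ 9.98134606e-01 -6.10379512e-02 -1.29523780e-03]
 [-6.10379585e-02 -9.98135445e-01  3.39389159e-05]
 [-1.29489432e-03  4.51830649e-05 -9.99999161e-01]] [-2.34328458e-02  5.59856694e-01  1.60051513e+00  4.30494444e-06
  9.82516503e-01  1.60843703e+00] 0.20482846668715948
[{'at': [0.6042, -0.2215, 0.0188], 'confidence': 0.63}]
```

View pics/top1.png

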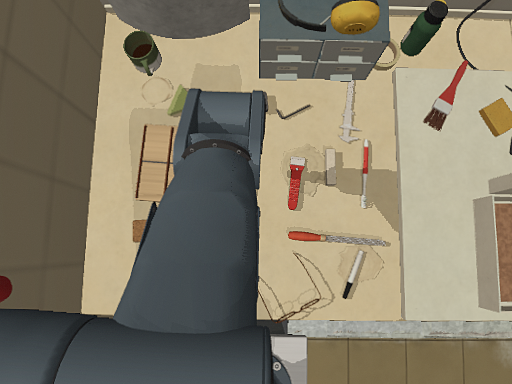

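The stone still lies at (331,167), untouched, and the gripper closed on nothing. I'll repeat the grasp in steps with readings.

```bash
python3 - <<'E'
from h import *
g=(.606,-.2236); O=R(r(179.7))
m.set_gripper(.6); m.move_ptp(P(g,.10),O); print(m.current_ee_pos(), m.current_grip_width())
m.move_l(P(g,.004),max_speed=.12); print(m.current_ee_pos(),m.current_force(),m.current_grip_width())
m.set_gripper(0.15,40); print(m.current_ee_pos(),m.current_force(),m.current_grip_width(),m.current_grip_force())
snap('scene','s2.png')
p,_=snap('top','top2.png'); cv2.imwrite('pics/top2c.png',cv2.resize(p[100:260,230:400,::-1],None,fx=3.4,fy=3.4))
print(m.current_time())
E
```

```text
[ 0.60619682 -0.22244393  0.10003101] 0.5961947533062217
[ 0.60654387 -0.22375729  0.00478898] [-1.30477059  0.19166941  0.91541149] 0.6015710780088077
[ 0.60605504 -0.22365203  0.00416411] [0.19350611 0.58318662 0.39298438] 0.1513081977753699 0.0
11.8333
```

View pics/top2c.png

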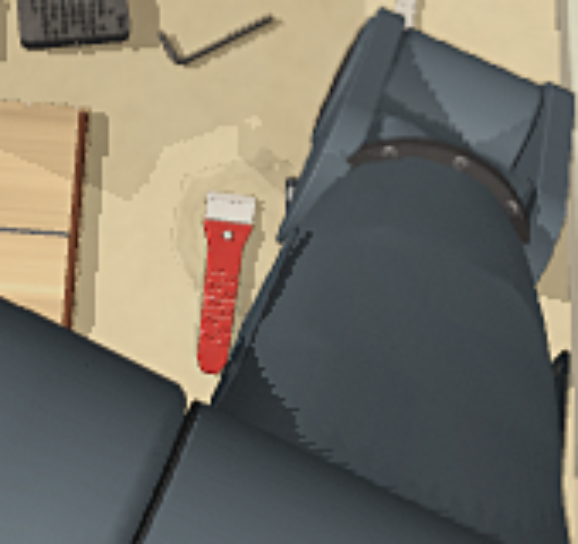

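View pics/s2.png

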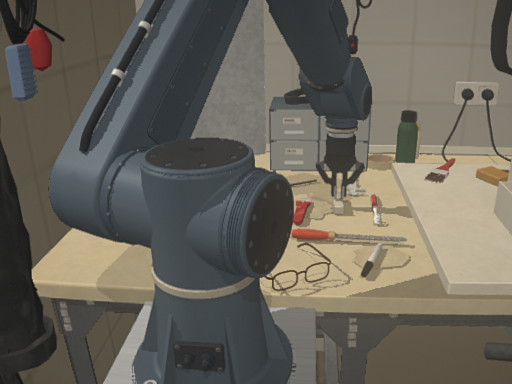

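The gripper is over the stone at (338,195) in the scene view. I'll zoom in to see the fingers against the stone.

```bash
python3 - <<'E'
from h import *
z=np.load('scene.npz');p,d=z['p'],z['d']
cv2.imwrite('pics/s2c.png',cv2.resize(p[130:240,285:395,::-1],None,fx=5.4,fy=5.4,interpolation=cv2.INTER_CUBIC))
X=cloud('scene',d)*1000
for v in range(180,214,3): print(v,[tuple(np.round(X[v,u]).astype(int)) for u in range(328,350,3)])
E
```

```text
180 [(np.int64(597), np.int64(-195), np.int64(78)), (np.int64(600), np.int64(-203), np.int64(77)), (np.int64(594), np.int64(-211), np.int64(80)), (np.int64(809), np.int64(-233), np.int64(-2)), (np.int64(809), np.int64(-242), np.int64(-2)), (np.int64(589), np.int64(-234), np.int64(82)), (np.int64(594), np.int64(-242), np.int64(80)), (np.int64(598), np.int64(-250), np.int64(79))]
183 [(np.int64(782), np.int64(-205), np.int64(-2)), (np.int64(600), np.int64(-204), np.int64(69)), (np.int64(592), np.int64(-211), np.int64(72)), (np.int64(784), np.int64(-232), np.int64(-2)), (np.int64(779), np.int64(-240), np.int64(0)), (np.int64(592), np.int64(-234), np.int64(72)), (np.int64(593), np.int64(-242), np.int64(72)), (np.int64(599), np.int64(-250), np.int64(70))]
186 [(np.int64(755), np.int64(-204), np.int64(-1)), (np.int64(756), np.int64(-212), np.int64(-1)), (np.int64(599), np.int64(-212), np.int64(61)), (np.int64(766), np.int64(-231), np.int64(-4)), (np.int64(754), np.int64(-239), np.int64(0)), (np.int64(593), np.int64(-235), np.int64(64)), (np.int64(604), np.int64(-243), np.int64(60)), (np.in
[... 2752 characters left out ...]
int64(578), np.int64(-205), np.int64(2)), (np.int64(557), np.int64(-212), np.int64(11)), (np.int64(555), np.int64(-219), np.int64(12)), (np.int64(555), np.int64(-227), np.int64(12)), (np.int64(557), np.int64(-235), np.int64(12)), (np.int64(591), np.int64(-246), np.int64(-4)), (np.int64(588), np.int64(-253), np.int64(-2))]
213 [(np.int64(567), np.int64(-197), np.int64(-2)), (np.int64(569), np.int64(-205), np.int64(-3)), (np.int64(561), np.int64(-212), np.int64(1)), (np.int64(556), np.int64(-220), np.int64(3)), (np.int64(559), np.int64(-228), np.int64(2)), (np.int64(557), np.int64(-235), np.int64(3)), (np.int64(571), np.int64(-244), np.int64(-3)), (np.int64(571), np.int64(-252), np.int64(-3))]
```

View pics/s2c.png

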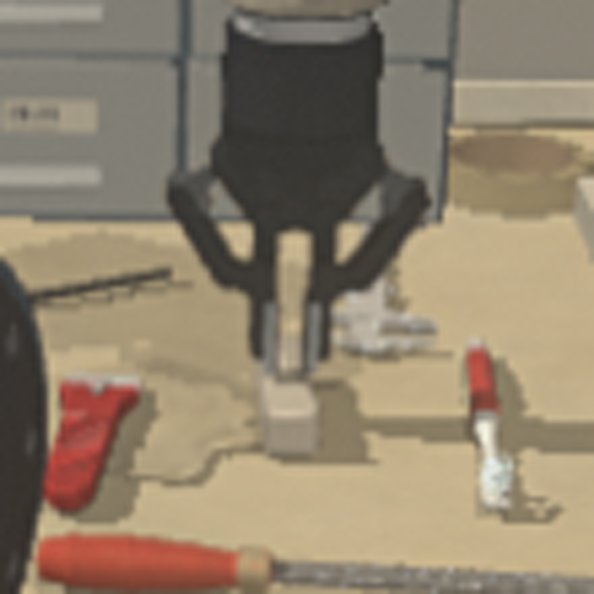

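The fingertips end at z of about 22 mm, just above the stone's top, while the reported TCP is 4 mm. So the real tips sit about 19 mm behind the reported TCP. I'll measure that with the depth camera in free space.

```bash
python3 - <<'E'
from h import *
m.set_gripper(.3); m.move_l([.606,-.2236,.08],max_speed=.2)
for o in (.3,.6):
    m.set_gripper(o); p,d=m.grab_frame('scene'); X=cloud('scene',d)*1000
    e=m.current_ee_pos()*1000
    mk=(abs(X[...,0]-606)<30)&(abs(X[...,1]+223)<70)&(X[...,2]>45)&(X[...,2]<200)&(d>0)
    Q=X[mk]
    for s in (1,-1):
        q=Q[(Q[:,1]-e[1])*s>0]; zs=np.sort(q[:,2]); t=q[q[:,2]<zs[0]+10]
        print(o,e.round(1),'tip z',zs[:6].round(1),'y',t[:,1].min().round(1),t[:,1].max().round(1),'x',np.median(t[:,0]).round(1))
print(m.current_time())
E
```

```text
0.3 [ 605.5 -223.4   78.9] tip z [101.6 104.  104.1 105.  105.4 106.2] y -210.0 -199.6 x 598.2
0.3 [ 605.5 -223.4   78.9] tip z [104.2 105.9 107.3 107.8 108.1 108.7] y -248.3 -235.4 x 596.8
0.6 [ 606.  -223.6   80. ] tip z [108.5 109.4 109.9 111.5 111.5 111.6] y -196.9 -186.7 x 596.9
0.6 [ 606.  -223.6   80. ] tip z [106.3 106.4 108.2 109.5 109.9 110.5] y -261.2 -248.1 x 597.9
13.3333
```

The tips are about 20 mm short of the reported TCP, plus the pads' swing. This agrees with the stone result, so I'll lower the commanded heights by 19 to 20 mm.

```bash
sed -i "s/    m.set_gripper(0,eff);/    print('F',m.current_force()); m.set_gripper(0,eff);/; s/m.move_ptp(P(g,.10)/m.move_ptp(P(g,.08)/; s/P(h,.11)/P(h,.09)/g; s/m.move_l(P(g,.12),max/m.move_l(P(g,.10),max/" h.py
python3 - <<'E'
from h import *
pick_place((.606,-.2236),r(-.3),0,1,BT,-.015,.6,40)
E
```

```text
q6 1.1505016894623195 1.6084414518907
F [-0.71812249  1.02303896 -0.13819169]
width mm 23.947072833989893 force 41.35681450366974
held 24.14584083181288
t 19.375 [-0.22303382 -0.60229998 -0.81833059]
```

```bash
python3 - <<'E'
from h import *
pick_place((.562,-.126),r(-6.63+180),.015,2,BT+np.pi,-.016,.6,40)
pick_place((.5925,-.3196),r(-3.4),0,3,BT,-.017,.45,25)
E
```

```text
q6 1.3801840775697976 1.740453928978389
F [-0.76763241  0.13411708 -0.61859402]
width mm 29.367468501008133 force 39.14161905704532
held 29.217089839368395
t 25.8667 [ 0.28632121 -0.14804857 -0.40954031]
q6 1.0663337620334534 1.8578848358118503
F [ 0.88465136 -0.16347372  0.5383458 ]
width mm 12.720587913332736 force 25.21165600803215
held 12.493817495231786
t 34.1417 [ 0.85808346 -0.25118328 -0.53562717]
```

```bash
python3 - <<'E'
from h import *
pick_place((.4086,-.239),r(85.9),.045,4,BT+np.pi,-.014,.6,60)
m.move_ptp([.3,-.4,.2],R(0) if m.inverse_kinematics([.3,-.4,.2],R(0)) is not None else R(np.pi))
p,_=snap('top','top3.png'); cv2.imwrite('pics/top3c.png',cv2.resize(p[90:250,110:280,::-1],None,fx=3.7,fy=3.7))
print(m.current_time())
E
```

```text
q6 -0.4712323213296741 -1.1433152510847977
F [-0.21470426 -0.098875   -0.00085541]
width mm 22.404316049844446 force 58.41008484363556
held 22.229707011540473
t 42.8 [-0.28204136 -1.0465825   0.19020131]
45.4333
```

View pics/top3c.png

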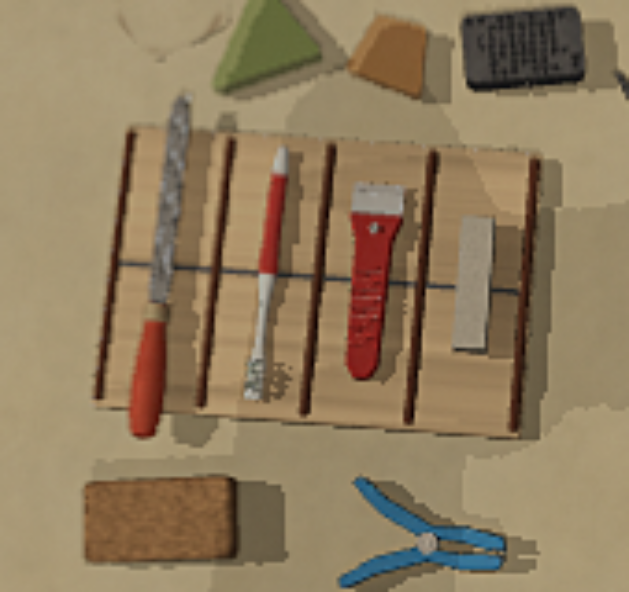

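All four lie in their lanes: file at (163,265), brush (268,275), scraper (372,282) and stone (473,283), close to the line. One numeric check in board axes.

```bash
python3 - <<'E'
from h import *
z=np.load('top.npz');p,d=z['p'],z['d'];X=cloud('top',d)
bx,by=u(BT),u(BT+np.pi/2)
g=cv2.cvtColor(p,cv2.COLOR_RGB2HSV).astype(int)
for i,n in enumerate(['stone','scraper','brush','file'],1):
    D=(X[...,:2]-lane(i)); a,b=D@bx*1000,D@by*1000
    mk=(abs(a)<150)&(abs(b)<30)&(X[...,2]>.0145)&(d>0)
    if n!='file': mk|=(abs(a)<108)&(abs(b)<30)&((g[...,1]<40)&(g[...,2]>120)|(g[...,1]>160))&(d>0)
    k,l,s,_=cv2.connectedComponentsWithStats(cv2.morphologyEx(mk.astype(np.uint8),cv2.MORPH_CLOSE,np.ones((3,3)))); mm=l==1+np.argmax(s[1:,4])
    A,B=a[mm],b[mm]; S=[(t,(B[abs(A-t)<6].min()+B[abs(A-t)<6].max())/2) for t in np.arange(A.min()+6,A.max()-5,8) if (abs(A-t)<6).sum()>3]
    f=np.polyfit(*np.array(S).T,1)
    print(n,'along',A.min().round(1),A.max().round(1),'mid',((A.min()+A.max())/2).round(1),'lateral@0',f[1].round(1),'deg',np.degrees(f[0]).round(1))
E
```

```text
stone along -212.4 50.7 mid -80.8 lateral@0 -1.1 deg 0.4
scraper along -212.4 73.7 mid -69.3 lateral@0 -1.2 deg 0.4
brush along -212.4 96.7 mid -57.8 lateral@0 -1.3 deg -0.7
file along -133.1 126.2 mid -3.5 lateral@0 -0.7 deg 0.2
```

The far ends match half of each tool's length to within 1 mm; the -212 near-end values come from mask leakage, and the file's near end at -133 fits its 132. Tools are within 1.3 mm sideways and 0.7° of straight.

```bash
python3 -c "
from h import *
print(m.sign_off())"
```

```text
the job is handed in; nothing more can be done
None
```

The job is handed in at about 45 s of robot time: stone, scraper, brush and file lie in lanes 1 to 4, with the stone at the clamp end, each centred on the line and straight to within about 1.5 mm and 1°.

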